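# Find the stamped parts crate and send it to the dispatch line

### The arm

A 7-joint arm with a two-finger parallel gripper is mounted at the origin on the work surface. World frame = base frame: x ahead of the robot, y to its left, z up, the work surface at z = 0. Lengths are in m, angles in degrees, forces in N, time in s.
With the tool pointing down it reaches from about 0.425 to 0.875 m from the base axis. Payload 4.7 kg.
Tool frame: the origin (TCP) lies at the very end of the fingers, on their centre line; the grasp point (between the pads) lies 19 mm behind it (env.grip_point_offset is the distance from the TCP to the grasp point, in m); z points along the fingers, y is the line along which they close (so a half turn about z gives the same grasp; the last joint's range is limited). The gripper opens to 87 mm and grips with 3 to 60 N. Pads are 19 mm wide; open, the fingers measure 117 mm over their backs; the gripper's body (75 mm by 190 mm) begins 51 mm behind the grasp point.
Start: joints at [-72.187, 18.392, -4.016, 83.108, 1.295, 78.541, -3.26], TCP at [0.19, 0.622, 0.223] pointing down, gripper open.
Joint ranges: [-163.93, 163.93], [-17.29, 119.83], [-79.2, 71.16], [3.27, 140.29], [-89.18, 269.18], [5.43, 117.66], [-154.24, 154.24]. Speed limits (degrees/s): [147.25, 147.25, 180, 180, 180, 180, 180].

### API

Orientations are given as [roll, pitch, yaw] about the fixed x, y, z axes, in that order (R = Rz(yaw) Ry(pitch) Rx(roll)).
In Python, from cell import env gives the robot as it stands.
- The arm moves only by the tool jog_arm, never from a script. Its argument "motion" is a list of rows, each an object of numbers: "x", "y", "z": the shift along the tool's x, y, z in cm; "ax", "ay", "az": the turn, a rotation vector about the tool's x, y, z in degrees. In form: [{"x": .., "y": .., "z": .., "ax": .., "ay": .., "az": ..}, ...]. A call has exactly 5 rows; each row shifts and turns the commanded pose from where the row before left it, along the tool's axes as they then stand; what a row does not reach is not made up. A row lasts 1/10 s, in which the tool goes at most 50 mm and 8.59 degrees, less where a joint would pass 70% of its speed; a pose out of reach is approached as far as the arm can. A call is refused whole if a number of a shift passes 5 or a number of a turn 8.59, either way. A call with a gripper value outside its range is refused whole. "claw" is the gripper command: -1 is shut, 1 is fully open, values between are in proportion, set as the call begins (left out, the last holds). The fingers move at their own pace and stop on an object; "squeeze" is the grip in N (left out, the last holds). Time passes only in rows, so rows that do not move let the fingers close, or fill a call up. It gives the time, the measured TCP pose, the force, the opening and the grip force at its end, in the units of the state.
- env.get_obs(): the state, without advancing time (a new reading comes with each control period).
- env.read_camera(name): name is "scene" or "top" or "wrist"; returns the picture (420x560x3 uint8, red, green, blue); there is no depth.
- env.camera_params(name): a dict with "fx", "fy", "cx", "cy" (pixels), "extrinsics" (4x4, takes a point from world to camera coordinates). Camera axes: x right, y up, looking along -z (the intrinsics and any distortion apply to the point x, -y, -z); pixel columns grow to the right and rows downward; lengths in m; the calibration is good to about 2 mm. A picture is of the moment at which its call begins: read the wrist's pose just before it. camera_params takes no time and is no camera call; for the wrist camera it gives the pose at the moment of the call.
- env.sign_off(): hands the job in; it is judged then, once.
The state is a dict: "time_s": time; "qpos": joint angles; "joint_velocities": joint speeds; "effort": joint torques, N m; "tool_pos": TCP position; "tool_rot": TCP orientation; "force": force on the tool from outside, world axes, zero at the start; "wrist_torque": the same for the moment, N m; "grip_width": finger opening in m; "grasp_force": force on a finger pad.
Only numpy, scipy, OpenCV 4.12 (cv2) and the standard library are available. Lean on these libraries where they do the work, as an engineer would, in place of code of your own. Each camera call takes 0.05 s, during which the arm holds its last target. There are 200 camera calls.

### The job

Two parts crates stand side by side against the low batten on the shop bench. First the left one (seen from the robot), then the right one: tip it towards the robot on its bottom edge at the batten, nearly all the way until its lip touches the bench, pause so that its underside can be seen from the front, and let it back down flat. Then push the crate that is stamped underneath away from the batten until it stands centred over the white dispatch line; leave the other at the batten, lift nothing off the bench, and leave the tin, the wrench and the carton alone.

Things in the scene. Friction and masses are not known exactly. Their poses are not given: they have to be found in the camera images.
- crate_a: grey open-fronted crate, 70 mm tall, 0.5 kg. White-painted steel base plate 130 (x) x 150 (y) x 5 mm; on it a plastic box 106 x 126 mm with 4 mm walls: the plate stands out 12 mm as a flange. Tall back wall on the robot's side, the front wall and front 60 mm of the sides only reach 22 mm; inner faces of both 49 mm from the centre. Origin: centre of underside; z up, x away from robot and batten, y left.
- crate_b: the other crate, the same in every size and axis as crate_a; both look alike from above. On each a pull lip, 100 mm wide and 4 mm thick, stands out from the top of the back wall towards the robot, to 78.6 mm from the centre.
- stamp (a point): the centre of the black stamp (a square frame 105 mm outside with 15 mm strokes, and a disc in it) that is printed in the middle of the underside of one of the two crates, and so lies at that crate's origin; the underside of the other crate is plain. Out of sight while the crate stands flat; from the front it shows when the crate is tipped.
- edge_a (a point): the middle of the bottom back edge of crate_a, at the batten: the edge to tip it on; it stays on the bench. A fingertip behind the top of the back wall pulls the crate over (4 to 7 N at first, then less) until, at about 78 degrees, the lip lies on the bench.
- edge_b (a point): the middle of the bottom back edge of crate_b, the same. A tipped crate that is let go falls back flat by itself, so lead it down.
- batten: a low aluminium strip fixed to the bench, 18 (x) x 460 (y) x 8 (z) mm. Origin: the centre of its underside; x points to the crates and the dispatch line, y along it to the robot's left. The crates stand within 4 mm of its +x face (9 mm from the origin), which stops their flanges from sliding towards the robot when they are tipped.
- line: the dispatch line: a flat white strip on the bench, 24 (x) x 660 (y) mm, beyond the crates. Origin: its centre, on the bench; x points away from the robot across it, y along it.
- tin: a closed tin, 68 mm across and 100 mm tall, to the left of the crates; origin: centre of its underside. Leave it alone.
- wrench: a steel wrench lying flat beyond the carton, to the right of the crates; leave it alone.
- carton: a small cardboard carton, 60 x 110 x 50 mm, to the right of the crates; origin: centre of its underside. Leave it alone.
Not all that is in view belongs to the job. What is shaped like the crate_a but green or yellow is not meant.

How it is judged:
By the outcome, as a careful person would: the job done as asked, in the order asked, and still so for the second after the job is handed in, with the robot touching nothing.
It also fails if it takes over 72 s, if anything falls off the work surface, if the arm or the gripper's body presses on something with over 40 N, if the wrist force passes 120 N, or if a joint passes its speed limit or range.

## Working session

There is one attempt and no reset: what is moved stays moved. The work goes in short steps, Python scripts to look and compute and a tool call to move; the robot and the scene stay as the last step left them, time stands still between calls to the robot, and variables do not carry over. Pictures are saved under pics/ and viewed, at most 10 in all, crops included, and the job is handed in when it is done.

Besides the shell and the picture viewer there is one more tool, called after ">>>" as name(argument=value, ...) on one line, values as JSON. jog_arm: Moves the arm, as the interface text tells. Its arguments: {"type":"object","properties":{"motion":{"type":"array"},"claw":{"type":"number"},"squeeze":{"type":"number"}},"required":["motion"]}

```bash
mkdir -p pics; ls; cat > h.py <<'E'
import numpy as np, cv2
from cell import env
from scipy.spatial.transform import Rotation as R
def snap(n,f):
    p=env.camera_params(n); im=env.read_camera(n); cv2.imwrite(f'pics/{f}.png',im[:,:,::-1]); return im,p
def ray(p,u,v):
    E=np.array(p['extrinsics']); d=np.array([(u-p['cx'])/p['fx'],-(v-p['cy'])/p['fy'],-1.])
    if 'dist' in p: pass
    Rw=E[:3,:3].T; return -Rw@E[:3,3], Rw@d
def onz(p,u,v,z):
    o,d=ray(p,u,v); return o+d*(z-o[2])/d[2]
def proj(p,P):
    E=np.array(p['extrinsics']); c=E[:3,:3]@np.array(P)+E[:3,3]
    return p['cx']+p['fx']*c[0]/-c[2], p['cy']+p['fy']*-c[1]/-c[2]
E
python3 - <<'E'
from h import *
for n in('scene','top'):
    im,p=snap(n,n+'0'); print(n,p)
a=cv2.imread('pics/scene0.png');b=cv2.imread('pics/top0.png')
print(env.get_obs())
E
```

```text
pics
scene {'fx': 387.80235172341133, 'fy': 387.80235172341133, 'cx': 281.2735767168552, 'cy': 209.3852158664626, 'extrinsics': array([[ 0.42702376,  0.9042303 , -0.00427488, -0.28580569],
       [-0.71737422,  0.34165123,  0.60716445,  0.40837665],
       [ 0.55047701, -0.25620696,  0.7945647 , -1.4216175 ],
       [ 0.        ,  0.        ,  0.        ,  1.        ]])}
top {'fx': 520.1329254149232, 'fy': 520.1329254149232, 'cx': 278.7921495870474, 'cy': 210.97949542370708, 'extrinsics': array([[-0.02740761, -0.9994671 , -0.01772958,  0.04089147],
       [ 0.9867329 , -0.02988915,  0.15957702, -0.63278595],
       [-0.16002191, -0.01312073,  0.98702626, -1.24105274],
       [ 0.        ,  0.        ,  0.        ,  1.        ]])}
{'time_s': 0.1, 'qpos': array([-72.1874825 ,  18.43625129,  -4.0155495 ,  83.1676823 ,
         1.29445186,  78.54139822,  -3.2597382 ]), 'joint_velocities': array([-0.02761813, -0.05703725, -0.02066881, -0.22111925,  0.01389674,
        0.0239179 ,  0.01861895]), 'effort': array([ 4.99090493e-04, -4.92570591e+01, -4.05376581e-01, -3.13398099e+01,
       -6.41848426e-02,  3.94631596e-02,  6.74104808e-05]), 'tool_pos': array([0.18999042, 0.62109302, 0.22155659]), 'tool_rot': array([-1.79899870e+02,  4.91761321e-03,  1.62997246e+02]), 'force': array([ 0.15535516,  0.4559805 , -0.72586563]), 'wrist_torque': array([-0.02320122, -0.04515082, -0.01231986]), 'grasp_force': 0.0, 'grip_width': 0.08739446636116407}
```

View pics/scene0.png

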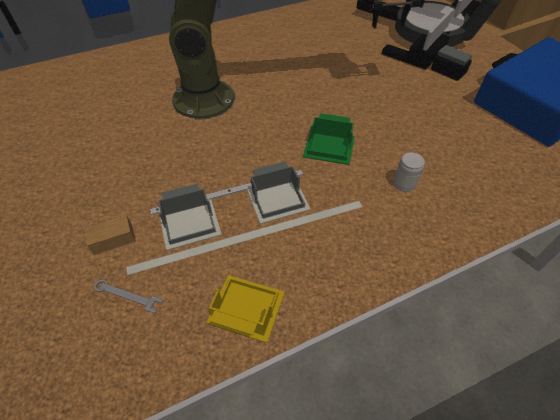

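View pics/top0.png

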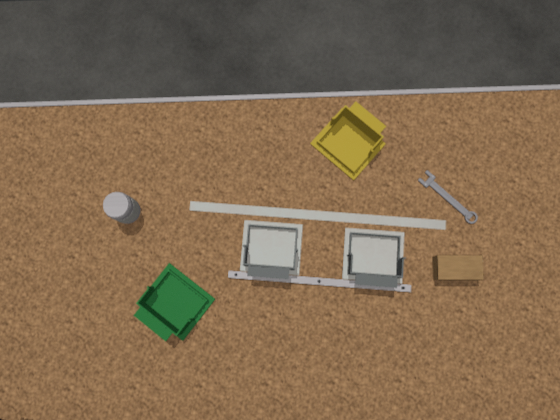

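The top view shows two grey-white crates at about (272,250) and (374,258), the batten at about (320,281) and the line from (191,206) to (445,225). The green crate (174,303) and the yellow one (349,140) are decoys because of their colour. In the scene view, which looks from the front, the left crate is at (278,192) and the right one at (188,215). Next I'll measure positions and look at an enlarged crop.

```bash
python3 - <<'E'
from h import *
im=cv2.imread('pics/top0.png'); p=env.camera_params('top')
hsv=cv2.cvtColor(im,cv2.COLOR_BGR2HSV)
m=((hsv[:,:,1]<60)&(hsv[:,:,2]>105)).astype(np.uint8); m[:120]=0
n,l,s,c=cv2.connectedComponentsWithStats(m)
for i in range(1,n):
    if s[i,4]<60: continue
    pts=np.argwhere(l==i)[:,::-1].astype(float)
    for z in (0,0.005,0.008):
        w=np.array([onz(p,u,v,z)[:2] for u,v in pts]).astype(np.float32)
        r=cv2.minAreaRect(w); 
        print(i,s[i],'z',z,np.round(np.array(cv2.boxPoints(r)),4).tolist(), np.round(r[0],4),np.round(r[1],4),round(r[2],1))
cv2.imwrite('pics/topcrop.png',cv2.resize(im[190:300,180:460],None,fx=2.8,fy=2.8,interpolation=cv2.INTER_CUBIC))
E
```

```text
1 [418 170  60  54 520] z 0 [[0.5852000117301941, -0.461899995803833], [0.6116999983787537, -0.4893999993801117], [0.7405999898910522, -0.36500000953674316], [0.7141000032424927, -0.3375999927520752]] [ 0.6629 -0.4135] [0.1791 0.0382] 44.0
1 [418 170  60  54 520] z 0.005 [[0.5845999717712402, -0.460099995136261], [0.6110000014305115, -0.48750001192092896], [0.7394000291824341, -0.3635999858379364], [0.7129999995231628, -0.33629998564720154]] [ 0.662  -0.4119] [0.1784 0.038 ] 44.0
1 [418 170  60  54 520] z 0.008 [[0.5842999815940857, -0.45910000801086426], [0.6105999946594238, -0.4864000082015991], [0.7386999726295471, -0.3628000020980835], [0.7124000191688538, -0.33550000190734863]] [ 0.6615 -0.4109] [0.178 0.038] 44.0
2 [103 192  28  27 576] z 0 [[0.6248999834060669, 0.4361000061035156], [0.6859999895095825, 0.400299996137619], [0.7207000255584717, 0.4596000015735626], [0.659600019454956, 0.49540001153945923]] [0.6728 0.4478] [0.0687 0.0708] 59.6
2 [103 192  28  27 576] z 0.005 [[0.6241000294685364, 0.4345000088214874], [0.6850000023841858, 0.39879998564720154], [0.7196000218391418,
[... 1109 characters left out ...]
z 0 [[0.42570000886917114, -0.3000999987125397], [0.5770999789237976, -0.31630000472068787], [0.6262000203132629, 0.14219999313354492], [0.4747999906539917, 0.15839999914169312]] [ 0.526 -0.079] [0.4611 0.1523] 83.9
6 [ 228  220  183   73 7028] z 0.005 [[0.42570000886917114, -0.2989000082015991], [0.5766000151634216, -0.3151000142097473], [0.6254000067710876, 0.14159999787807465], [0.4745999872684479, 0.15780000388622284]] [ 0.5256 -0.0786] [0.4593 0.1517] 83.9
6 [ 228  220  183   73 7028] z 0.008 [[0.42570000886917114, -0.29820001125335693], [0.576200008392334, -0.314300000667572], [0.625, 0.1412999927997589], [0.47450000047683716, 0.1573999971151352]] [ 0.5254 -0.0785] [0.4583 0.1514] 83.9
```

View pics/topcrop.png

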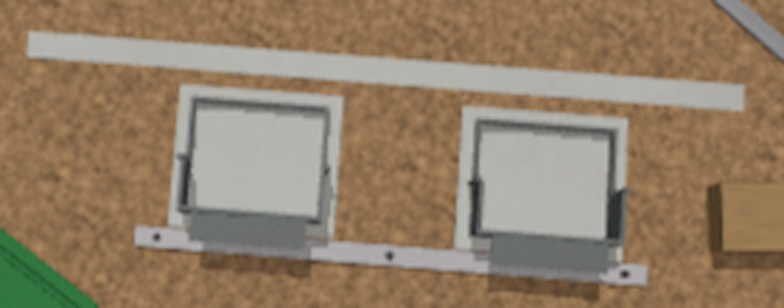

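The crop confirms both candidates. The grey crates with their lips over the batten are the ones meant, with front corners at crop (180,86)/(343,97) and (463,106)/(628,119). Next I'll compute crate poses and waypoints.

```bash
python3 - <<'E'
from h import *
im=cv2.imread('pics/top0.png'); p=env.camera_params('top')
f=lambda u,v:((u+.5)/2.8+180-.5,(v+.5)/2.8+190-.5)
for nm,a,b in(('L',(180,86),(343,97)),('R',(463,106),(628,119))):
    A=onz(p,*f(*a),.005)[:2];B=onz(p,*f(*b),.005)[:2]
    y=(A-B);L=np.linalg.norm(y);y/=L;x=np.array([y[1],-y[0]])
    C=(A+B)/2-.065*x
    print(nm,'len',L.round(4),'yaw',np.degrees(np.arctan2(x[1],x[0])).round(2),'C',C.round(4),'pivot',(C-.065*x).round(4))
    x=np.array([.99434,-.1063])
    print(' batten-frame x',((C-[.459,-.0714])@x).round(4), 'line x',((C-[.629,-.0729])@x).round(4))
E
```

```text
L len 0.1498 yaw -5.61 C [0.5474 0.0452] pivot [0.4827 0.0515]
 batten-frame x 0.0755 line x -0.0937
R len 0.15 yaw -6.26 C [ 0.5204 -0.2123] pivot [ 0.4558 -0.2052]
 batten-frame x 0.0761 line x -0.0931
```

>>> jog_arm(motion=[{"x": -4.5,"y": -1.5,"az": -2.2},{"x": -4.5,"y": -1.5,"az": -2.2},{"x": -4.5,"y": -1.5,"az": -2.2},{"x": -4.5,"y": -1.5,"az": -2.2},{"x": -4.5,"y": -1.5,"az": -2.2}], claw=0, squeeze=20)

```text
$.motion[0]: bad value
```

>>> jog_arm(motion=[{"x": -2.8,"y": -3.3,"z": 0,"ax": 0,"ay": 0,"az": -2.2},{"x": -2.8,"y": -3.3,"z": 0,"ax": 0,"ay": 0,"az": -2.2},{"x": -2.8,"y": -3.3,"z": 0,"ax": 0,"ay": 0,"az": -2.2},{"x": -2.8,"y": -3.3,"z": 0,"ax": 0,"ay": 0,"az": -2.2},{"x": -2.8,"y": -3.3,"z": 0,"ax": 0,"ay": 0,"az": -2.2}], claw=0, squeeze=20)

```text
time_s: 0.6
tool_pos: [0.2909, 0.4284, 0.2222]
tool_rot: [-180.0, -0.0, 174.1]
force: [1.3, 0.9, 0.6]
grip_width: 0.0548
grasp_force: 0.0
```

>>> jog_arm(motion=[{"x": -2.5,"y": -3.3,"z": 0,"ax": 0,"ay": 0,"az": 0},{"x": -2.5,"y": -3.3,"z": 0,"ax": 0,"ay": 0,"az": 0},{"x": -2.5,"y": -3.3,"z": 0,"ax": 0,"ay": 0,"az": 0},{"x": -2.5,"y": -3.3,"z": 0,"ax": 0,"ay": 0,"az": 0},{"x": -2.5,"y": -3.3,"z": 0,"ax": 0,"ay": 0,"az": 0}])

```text
time_s: 1.1
tool_pos: [0.3981, 0.2514, 0.2224]
tool_rot: [180.0, -0.0, 174.0]
force: [1.3, 0.1, 0.2]
grip_width: 0.0436
grasp_force: 0.0
```

>>> jog_arm(motion=[{"x": -2.5,"y": -3.3,"z": 0,"ax": 0,"ay": 0,"az": 0},{"x": -2.5,"y": -3.3,"z": 0,"ax": 0,"ay": 0,"az": 0},{"x": -2.5,"y": -3.3,"z": 0,"ax": 0,"ay": 0,"az": 0},{"x": -2.5,"y": -3.3,"z": 0,"ax": 0,"ay": 0,"az": 0},{"x": 0,"y": 0,"z": 0,"ax": 0,"ay": 0,"az": 0}])

```text
time_s: 1.6
tool_pos: [0.4856, 0.1048, 0.2226]
tool_rot: [-179.9, 0.1, 173.4]
force: [0.0, 0.1, 1.1]
grip_width: 0.0438
grasp_force: 0.0
```

>>> jog_arm(motion=[{"x": -1.2,"y": -1.8,"z": 1,"ax": 0,"ay": 0,"az": -0.3},{"x": -1.2,"y": -1.8,"z": 2,"ax": 0,"ay": 0,"az": -0.3},{"x": -1.3,"y": -1.7,"z": 3,"ax": 0,"ay": 0,"az": 0},{"x": 0,"y": 0,"z": 4,"ax": 0,"ay": 0,"az": 0},{"x": 0,"y": 0,"z": 0,"ax": 0,"ay": 0,"az": 0}])

```text
time_s: 2.1
tool_pos: [0.5104, 0.0543, 0.1176]
tool_rot: [-179.8, -0.6, 174.5]
force: [-0.9, -1.9, -1.0]
grip_width: 0.0439
grasp_force: 0.0
```

```bash
python3 - <<'E'
from h import *
a,_=snap('scene','s1');b,_=snap('wrist','w1')
o=env.get_obs();print(o['tool_pos'],o['tool_rot'],o['qpos'].round(0))
c=np.hstack([cv2.resize(a[130:250,150:330],(540,360),interpolation=2),cv2.resize(b,(260,195))[:, :] if 0 else np.zeros((360,1,3),np.uint8)])
cv2.imwrite('pics/s1c.png',c[:,:,::-1])
E
```

```text
[0.51416436 0.05566718 0.1225389 ] [-1.79975667e+02 -9.92510189e-02  1.74642585e+02] [-35.   7.  28. 110.  -3.  64.  79.]
```

View pics/w1.png

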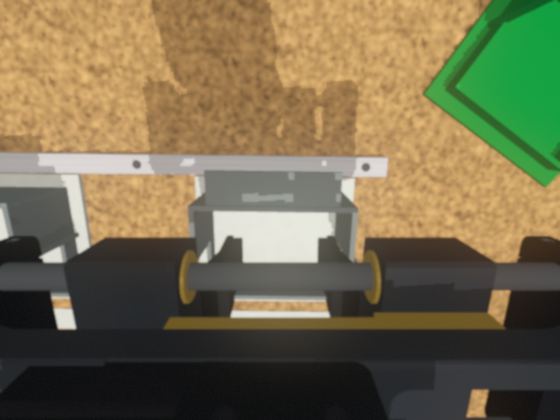

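The wrist view shows the fingers (x≈217–345) inside the left crate's walls (190–355), in front of its back wall. Going down now.

>>> jog_arm(motion=[{"x": -0.1,"y": -0.3,"z": 2,"ax": 0,"ay": 0,"az": 0.3},{"x": -0.1,"y": -0.3,"z": 2,"ax": 0,"ay": 0,"az": 0.3},{"x": 0,"y": 0,"z": 2,"ax": 0,"ay": 0,"az": 0},{"x": 0,"y": 0,"z": 0.7,"ax": 0,"ay": 0,"az": 0},{"x": 0,"y": 0,"z": 0,"ax": 0,"ay": 0,"az": 0}])

```text
time_s: 2.7
tool_pos: [0.5166, 0.0497, 0.0564]
tool_rot: [180.0, 0.0, 174.1]
force: [-0.3, -0.3, 0.3]
grip_width: 0.0434
grasp_force: 0.0
```

>>> jog_arm(motion=[{"x": 0.2,"y": 0,"z": 0,"ax": 0,"ay": 0,"az": 0},{"x": 0.2,"y": 0,"z": 0,"ax": 0,"ay": 0,"az": 0},{"x": 0.1,"y": 0,"z": 0,"ax": 0,"ay": 0,"az": 0},{"x": 0,"y": 0,"z": 0,"ax": 0,"ay": 0,"az": 0},{"x": 0,"y": 0,"z": 0,"ax": 0,"ay": 0,"az": 0}])

```text
time_s: 3.2
tool_pos: [0.5118, 0.0495, 0.056]
tool_rot: [180.0, 0.1, 174.0]
force: [0.2, -0.1, -0.0]
grip_width: 0.0434
grasp_force: 0.4
```

>>> jog_arm(motion=[{"x": 0.35,"y": 0,"z": 0,"ax": 0,"ay": 0,"az": 0},{"x": 0.4,"y": 0,"z": -0.06,"ax": 0,"ay": 0,"az": 0},{"x": 0.4,"y": 0,"z": -0.07,"ax": 0,"ay": 0,"az": 0},{"x": 0.4,"y": 0,"z": -0.07,"ax": 0,"ay": 0,"az": 0},{"x": 0.3,"y": 0,"z": 0,"ax": 0,"ay": 0,"az": 0}])

```text
time_s: 3.7
tool_pos: [0.4953, 0.0511, 0.0584]
tool_rot: [180.0, 0.3, 174.0]
force: [6.8, 0.9, -1.6]
grip_width: 0.0434
grasp_force: 2.9
```

```bash
python3 - <<'E'
from h import *
a,_=snap('scene','s2'); o=env.get_obs();print(o['tool_pos'],o['force'])
cv2.imwrite('pics/s2c.png',cv2.resize(a[130:250,150:330],(540,360),interpolation=2)[:,:,::-1])
E
```

```text
[0.49471071 0.05113759 0.05835965] [ 5.46105808 -0.66503643 -0.2845498 ]
```

View pics/s2c.png

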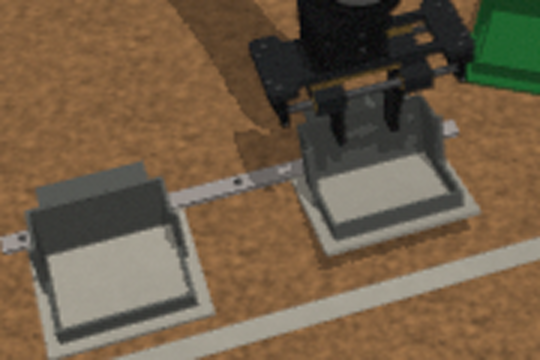

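The crop shows the left crate tipping, with its front edge at (320,250)–(475,210) off the bench and the fingers behind the back wall. Carrying on along the arc.

>>> jog_arm(motion=[{"x": 0.33,"y": 0,"z": 0,"ax": 0,"ay": 0,"az": 0},{"x": 0.33,"y": 0,"z": 0.02,"ax": 0,"ay": 0,"az": 0},{"x": 0.33,"y": 0,"z": 0.04,"ax": 0,"ay": 0,"az": 0},{"x": 0.33,"y": 0,"z": 0.06,"ax": 0,"ay": 0,"az": 0},{"x": 0.33,"y": 0,"z": 0.08,"ax": 0,"ay": 0,"az": 0}])

```text
time_s: 4.25
tool_pos: [0.4791, 0.0528, 0.0566]
tool_rot: [180.0, 0.4, 174.0]
force: [5.6, -0.5, -0.8]
grip_width: 0.0437
grasp_force: 2.4
```

>>> jog_arm(motion=[{"x": 0.3,"y": 0,"z": 0.08,"ax": 0,"ay": 0,"az": 0},{"x": 0.29,"y": 0,"z": 0.1,"ax": 0,"ay": 0,"az": 0},{"x": 0.28,"y": 0,"z": 0.11,"ax": 0,"ay": 0,"az": 0},{"x": 0.28,"y": 0,"z": 0.13,"ax": 0,"ay": 0,"az": 0},{"x": 0.27,"y": 0,"z": 0.14,"ax": 0,"ay": 0,"az": 0}])

```text
time_s: 4.75
tool_pos: [0.4639, 0.0545, 0.0507]
tool_rot: [180.0, 0.2, 174.0]
force: [4.0, -0.2, 0.7]
grip_width: 0.0435
grasp_force: 1.8
```

>>> jog_arm(motion=[{"x": 0.26,"y": 0,"z": 0.15,"ax": 0,"ay": 0,"az": 0},{"x": 0.25,"y": 0,"z": 0.16,"ax": 0,"ay": 0,"az": 0},{"x": 0.24,"y": 0,"z": 0.18,"ax": 0,"ay": 0,"az": 0},{"x": 0.23,"y": 0,"z": 0.19,"ax": 0,"ay": 0,"az": 0},{"x": 0.22,"y": 0,"z": 0.2,"ax": 0,"ay": 0,"az": 0}])

```text
time_s: 5.25
tool_pos: [0.4496, 0.0558, 0.0408]
tool_rot: [-180.0, -0.1, 174.0]
force: [2.4, 0.3, 1.1]
grip_width: 0.0434
grasp_force: 1.0
```

>>> jog_arm(motion=[{"x": 0.2,"y": 0,"z": 0.2,"ax": 0,"ay": 0,"az": 0},{"x": 0.18,"y": 0,"z": 0.2,"ax": 0,"ay": 0,"az": 0},{"x": 0.17,"y": 0,"z": 0.21,"ax": 0,"ay": 0,"az": 0},{"x": 0.15,"y": 0,"z": 0.21,"ax": 0,"ay": 0,"az": 0},{"x": 0.14,"y": 0,"z": 0.2,"ax": 0,"ay": 0,"az": 0}])

```text
time_s: 5.75
tool_pos: [0.4415, 0.0566, 0.0306]
tool_rot: [-180.0, -0.1, 174.0]
force: [0.6, 0.1, 0.1]
grip_width: 0.0435
grasp_force: 0.4
```

```bash
python3 - <<'E'
from h import *
a,_=snap('scene','s3'); o=env.get_obs();print(o['tool_pos'],o['force'])
cv2.imwrite('pics/s3c.png',cv2.resize(a[130:250,150:330],(540,360),interpolation=2)[:,:,::-1])
E
```

```text
[0.44091695 0.05656718 0.03021887] [-0.45489536  0.35449663 -0.676158  ]
```

View pics/s3c.png

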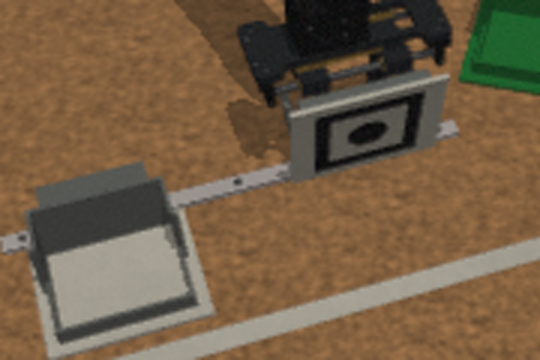

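The stamp (frame and disc at crop (367,132)) is on the underside of the left crate, which is tipped about 75°. I'll pause, then lead it back down.

>>> jog_arm(motion=[{"x": 0,"y": 0,"z": 0,"ax": 0,"ay": 0,"az": 0},{"x": 0,"y": 0,"z": 0,"ax": 0,"ay": 0,"az": 0},{"x": 0,"y": 0,"z": 0,"ax": 0,"ay": 0,"az": 0},{"x": 0,"y": 0,"z": 0,"ax": 0,"ay": 0,"az": 0},{"x": 0,"y": 0,"z": 0,"ax": 0,"ay": 0,"az": 0}])

```text
time_s: 6.3
tool_pos: [0.4421, 0.0566, 0.031]
tool_rot: [180.0, -0.0, 174.0]
force: [-0.2, 0.0, 0.7]
grip_width: 0.043
grasp_force: 0.5
```

>>> jog_arm(motion=[{"x": 0,"y": 0,"z": 0,"ax": 0,"ay": 0,"az": 0},{"x": 0,"y": 0,"z": 0,"ax": 0,"ay": 0,"az": 0},{"x": 0,"y": 0,"z": 0,"ax": 0,"ay": 0,"az": 0},{"x": 0,"y": 0,"z": 0,"ax": 0,"ay": 0,"az": 0},{"x": 0,"y": 0,"z": 0,"ax": 0,"ay": 0,"az": 0}])

```text
time_s: 6.8
tool_pos: [0.4421, 0.0566, 0.031]
tool_rot: [180.0, 0.0, 174.0]
force: [-0.3, -0.1, 0.6]
grip_width: 0.0433
grasp_force: 0.5
```

>>> jog_arm(motion=[{"x": -0.14,"y": 0,"z": -0.2,"ax": 0,"ay": 0,"az": 0},{"x": -0.15,"y": 0,"z": -0.21,"ax": 0,"ay": 0,"az": 0},{"x": -0.17,"y": 0,"z": -0.21,"ax": 0,"ay": 0,"az": 0},{"x": -0.18,"y": 0,"z": -0.2,"ax": 0,"ay": 0,"az": 0},{"x": -0.2,"y": 0,"z": -0.2,"ax": 0,"ay": 0,"az": 0}])

```text
time_s: 7.3
tool_pos: [0.451, 0.0558, 0.0416]
tool_rot: [180.0, 0.0, 174.0]
force: [-1.2, 1.0, 3.2]
grip_width: 0.0432
grasp_force: 1.3
```

>>> jog_arm(motion=[{"x": -0.22,"y": 0,"z": -0.2,"ax": 0,"ay": 0,"az": 0},{"x": -0.23,"y": 0,"z": -0.19,"ax": 0,"ay": 0,"az": 0},{"x": -0.24,"y": 0,"z": -0.18,"ax": 0,"ay": 0,"az": 0},{"x": -0.25,"y": 0,"z": -0.16,"ax": 0,"ay": 0,"az": 0},{"x": -0.26,"y": 0,"z": -0.15,"ax": 0,"ay": 0,"az": 0}])

```text
time_s: 7.8
tool_pos: [0.4631, 0.0546, 0.0504]
tool_rot: [180.0, 0.1, 174.0]
force: [0.8, 0.6, 5.4]
grip_width: 0.0433
grasp_force: 2.1
```

>>> jog_arm(motion=[{"x": -0.27,"y": 0,"z": -0.14,"ax": 0,"ay": 0,"az": 0},{"x": -0.28,"y": 0,"z": -0.13,"ax": 0,"ay": 0,"az": 0},{"x": -0.28,"y": 0,"z": -0.11,"ax": 0,"ay": 0,"az": 0},{"x": -0.29,"y": 0,"z": -0.1,"ax": 0,"ay": 0,"az": 0},{"x": -0.3,"y": 0,"z": -0.08,"ax": 0,"ay": 0,"az": 0}])

```text
time_s: 8.3
tool_pos: [0.4785, 0.053, 0.0566]
tool_rot: [180.0, 0.2, 174.0]
force: [2.2, -0.3, 6.7]
grip_width: 0.0435
grasp_force: 3.0
```

>>> jog_arm(motion=[{"x": -0.3,"y": 0,"z": -0.08,"ax": 0,"ay": 0,"az": 0},{"x": -0.3,"y": 0,"z": -0.06,"ax": 0,"ay": 0,"az": 0},{"x": -0.3,"y": 0,"z": -0.04,"ax": 0,"ay": 0,"az": 0},{"x": -0.3,"y": 0,"z": -0.02,"ax": 0,"ay": 0,"az": 0},{"x": -0.3,"y": 0,"z": 0,"ax": 0,"ay": 0,"az": 0}])

```text
time_s: 8.8
tool_pos: [0.4953, 0.0513, 0.0594]
tool_rot: [179.9, 0.4, 174.0]
force: [5.7, -0.8, 7.0]
grip_width: 0.0436
grasp_force: 3.6
```

>>> jog_arm(motion=[{"x": -0.3,"y": 0,"z": 0,"ax": 0,"ay": 0,"az": 0},{"x": -0.25,"y": 0,"z": 0,"ax": 0,"ay": 0,"az": 0},{"x": -0.25,"y": 0,"z": 0,"ax": 0,"ay": 0,"az": 0},{"x": -0.25,"y": 0,"z": 0,"ax": 0,"ay": 0,"az": 0},{"x": -0.25,"y": 0,"z": 0,"ax": 0,"ay": 0,"az": 0}])

```text
time_s: 9.3
tool_pos: [0.5077, 0.0499, 0.0585]
tool_rot: [180.0, 0.4, 174.0]
force: [6.0, -0.1, -0.2]
grip_width: 0.0433
grasp_force: 3.1
```

>>> jog_arm(motion=[{"x": -0.15,"y": 0,"z": 0,"ax": 0,"ay": 0,"az": 0},{"x": -0.15,"y": 0,"z": 0,"ax": 0,"ay": 0,"az": 0},{"x": -0.2,"y": 0,"z": 0,"ax": 0,"ay": 0,"az": 0},{"x": -0.2,"y": 0,"z": 0,"ax": 0,"ay": 0,"az": 0},{"x": -0.1,"y": 0,"z": 0,"ax": 0,"ay": 0,"az": 0}])

```text
time_s: 9.8
tool_pos: [0.5112, 0.0491, 0.0568]
tool_rot: [-180.0, -0.1, 174.0]
force: [0.7, 0.5, 0.3]
grip_width: 0.0436
grasp_force: 0.0
```

>>> jog_arm(motion=[{"x": 0,"y": 0,"z": -1.5,"ax": 0,"ay": 0,"az": 0},{"x": 0,"y": 0,"z": -2.5,"ax": 0,"ay": 0,"az": 0},{"x": 0,"y": 0,"z": -2.5,"ax": 0,"ay": 0,"az": 0},{"x": 0,"y": 0,"z": -1.5,"ax": 0,"ay": 0,"az": 0},{"x": 0,"y": 0,"z": 0,"ax": 0,"ay": 0,"az": 0}])

```text
time_s: 10.3
tool_pos: [0.5132, 0.0495, 0.1392]
tool_rot: [179.9, 0.2, 174.0]
force: [0.0, 0.2, -0.3]
grip_width: 0.0435
grasp_force: 0.0
```

>>> jog_arm(motion=[{"x": 0,"y": -3,"z": 0,"ax": 0,"ay": 0,"az": 0},{"x": 0,"y": -3.5,"z": 0,"ax": 0,"ay": 0,"az": 0},{"x": 0,"y": -3.5,"z": 0,"ax": 0,"ay": 0,"az": 0},{"x": -0.2,"y": -3.5,"z": 0,"ax": 0,"ay": 0,"az": 0},{"x": -0.2,"y": -3.5,"z": 0,"ax": 0,"ay": 0,"az": 0}])

```text
time_s: 10.8
tool_pos: [0.497, -0.1212, 0.1361]
tool_rot: [180.0, -0.1, 174.0]
force: [0.3, 0.1, 0.8]
grip_width: 0.0435
grasp_force: 0.0
```

>>> jog_arm(motion=[{"x": 0,"y": -3.5,"z": 0,"ax": 0,"ay": 0,"az": 0},{"x": 0,"y": -3.5,"z": 0,"ax": 0,"ay": 0,"az": 0},{"x": 0,"y": -2,"z": 0,"ax": 0,"ay": 0,"az": 0},{"x": 0,"y": 0,"z": 0,"ax": 0,"ay": 0,"az": 0},{"x": 0,"y": 0,"z": 0,"ax": 0,"ay": 0,"az": 0}])

```text
time_s: 11.3
tool_pos: [0.4882, -0.2091, 0.1363]
tool_rot: [180.0, -0.1, 174.0]
force: [-0.1, 0.8, -1.0]
grip_width: 0.0434
grasp_force: 0.0
```

>>> jog_arm(motion=[{"x": -0.1,"y": 0,"z": 2,"ax": 0,"ay": 0,"az": 0},{"x": 0,"y": 0,"z": 2.2,"ax": 0,"ay": 0,"az": 0},{"x": 0,"y": 0,"z": 2.2,"ax": 0,"ay": 0,"az": 0},{"x": 0,"y": 0,"z": 1.6,"ax": 0,"ay": 0,"az": 0},{"x": 0,"y": 0,"z": 0,"ax": 0,"ay": 0,"az": 0}])

```text
time_s: 11.8
tool_pos: [0.4882, -0.207, 0.0548]
tool_rot: [179.9, -0.3, 174.2]
force: [0.0, 0.4, -0.3]
grip_width: 0.0434
grasp_force: 0.0
```

>>> jog_arm(motion=[{"x": 0.2,"y": 0,"z": 0,"ax": 0,"ay": 0,"az": 0},{"x": 0.2,"y": 0,"z": 0,"ax": 0,"ay": 0,"az": 0},{"x": 0.1,"y": 0,"z": 0,"ax": 0,"ay": 0,"az": 0},{"x": 0,"y": 0,"z": 0,"ax": 0,"ay": 0,"az": 0},{"x": 0,"y": 0,"z": 0,"ax": 0,"ay": 0,"az": 0}])

```text
time_s: 12.3
tool_pos: [0.4854, -0.2093, 0.0581]
tool_rot: [180.0, 0.1, 174.0]
force: [-0.4, -0.0, -0.2]
grip_width: 0.0431
grasp_force: 0.0
```

>>> jog_arm(motion=[{"x": 0.4,"y": 0,"z": 0.1,"ax": 0,"ay": 0,"az": 0},{"x": 0.4,"y": 0,"z": 0,"ax": 0,"ay": 0,"az": 0},{"x": 0.4,"y": 0,"z": -0.07,"ax": 0,"ay": 0,"az": 0},{"x": 0.4,"y": 0,"z": -0.07,"ax": 0,"ay": 0,"az": 0},{"x": 0.35,"y": 0,"z": 0,"ax": 0,"ay": 0,"az": 0}])

```text
time_s: 12.8
tool_pos: [0.4678, -0.2076, 0.0592]
tool_rot: [-180.0, 0.3, 174.0]
force: [4.5, -0.1, 3.4]
grip_width: 0.0435
grasp_force: 2.8
```

>>> jog_arm(motion=[{"x": 0.33,"y": 0,"z": 0,"ax": 0,"ay": 0,"az": 0},{"x": 0.33,"y": 0,"z": 0.02,"ax": 0,"ay": 0,"az": 0},{"x": 0.33,"y": 0,"z": 0.04,"ax": 0,"ay": 0,"az": 0},{"x": 0.33,"y": 0,"z": 0.06,"ax": 0,"ay": 0,"az": 0},{"x": 0.33,"y": 0,"z": 0.08,"ax": 0,"ay": 0,"az": 0}])

```text
time_s: 13.3
tool_pos: [0.4485, -0.2056, 0.0556]
tool_rot: [180.0, -0.1, 174.0]
force: [3.0, 0.1, 1.1]
grip_width: 0.0433
grasp_force: 2.0
```

>>> jog_arm(motion=[{"x": 0.28,"y": 0,"z": 0.08,"ax": 0,"ay": 0,"az": 0},{"x": 0.27,"y": 0,"z": 0.1,"ax": 0,"ay": 0,"az": 0},{"x": 0.26,"y": 0,"z": 0.11,"ax": 0,"ay": 0,"az": 0},{"x": 0.26,"y": 0,"z": 0.13,"ax": 0,"ay": 0,"az": 0},{"x": 0.25,"y": 0,"z": 0.14,"ax": 0,"ay": 0,"az": 0}])

```text
time_s: 13.8
tool_pos: [0.4357, -0.204, 0.0501]
tool_rot: [180.0, -0.0, 174.0]
force: [2.9, 0.0, 0.2]
grip_width: 0.0437
grasp_force: 1.3
```

```bash
python3 - <<'E'
from h import *
a,_=snap('scene','s4'); o=env.get_obs();print(o['tool_pos'],o['force'])
cv2.imwrite('pics/s4c.png',cv2.resize(a[130:260,120:330],(630,390),interpolation=2)[:,:,::-1])
E
```

```text
[ 0.43493835 -0.20393086  0.04976625] [ 2.67740411 -0.21310151  0.69677137]
```

View pics/s4c.png

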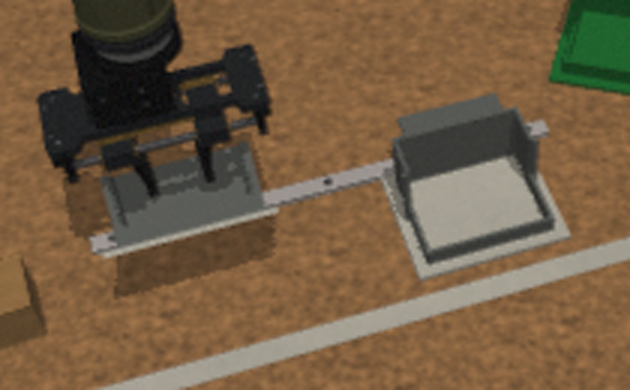

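The right crate is at (185,200), tipped about 45° at the batten. The left one is flat at (480,195). Carrying on.

>>> jog_arm(motion=[{"x": 0.25,"y": 0,"z": 0.15,"ax": 0,"ay": 0,"az": 0},{"x": 0.24,"y": 0,"z": 0.16,"ax": 0,"ay": 0,"az": 0},{"x": 0.23,"y": 0,"z": 0.18,"ax": 0,"ay": 0,"az": 0},{"x": 0.22,"y": 0,"z": 0.19,"ax": 0,"ay": 0,"az": 0},{"x": 0.21,"y": 0,"z": 0.2,"ax": 0,"ay": 0,"az": 0}])

```text
time_s: 14.35
tool_pos: [0.4241, -0.2029, 0.0412]
tool_rot: [180.0, -0.0, 174.0]
force: [1.8, -0.1, 0.5]
grip_width: 0.0435
grasp_force: 0.8
```

>>> jog_arm(motion=[{"x": 0.18,"y": 0,"z": 0.2,"ax": 0,"ay": 0,"az": 0},{"x": 0.17,"y": 0,"z": 0.2,"ax": 0,"ay": 0,"az": 0},{"x": 0.16,"y": 0,"z": 0.2,"ax": 0,"ay": 0,"az": 0},{"x": 0.14,"y": 0,"z": 0.2,"ax": 0,"ay": 0,"az": 0},{"x": 0.1,"y": 0,"z": 0.15,"ax": 0,"ay": 0,"az": 0}])

```text
time_s: 14.85
tool_pos: [0.4167, -0.2021, 0.0317]
tool_rot: [180.0, -0.0, 174.0]
force: [0.6, -0.0, 0.7]
grip_width: 0.0435
grasp_force: 0.4
```

```bash
python3 - <<'E'
from h import *
a,_=snap('scene','s5'); o=env.get_obs();print(o['tool_pos'],o['force'])
cv2.imwrite('pics/s5c.png',cv2.resize(a[130:260,120:330],(630,390),interpolation=2)[:,:,::-1])
E
```

```text
[ 0.41641322 -0.20201842  0.03149646] [ 0.6829465  -0.33736408  0.66332289]
```

View pics/s5c.png

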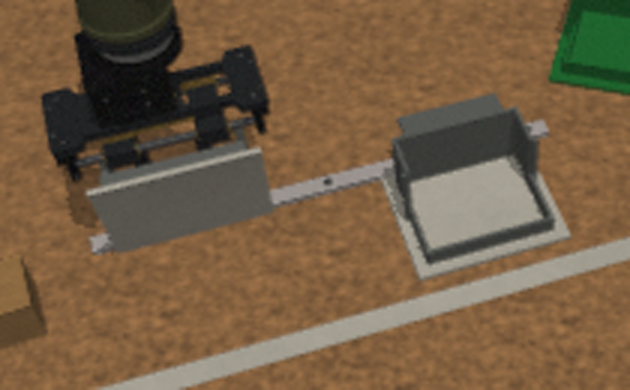

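The underside of the right crate is plain at (185,200), tilt about 73°, which confirms the left crate as the stamped one. I'll nudge it slightly further, pause, then lead it down.

>>> jog_arm(motion=[{"x": 0.1,"y": 0,"z": 0.12,"ax": 0,"ay": 0,"az": 0},{"x": 0,"y": 0,"z": 0,"ax": 0,"ay": 0,"az": 0},{"x": 0,"y": 0,"z": 0,"ax": 0,"ay": 0,"az": 0},{"x": 0,"y": 0,"z": 0,"ax": 0,"ay": 0,"az": 0},{"x": 0,"y": 0,"z": 0,"ax": 0,"ay": 0,"az": 0}])

```text
time_s: 15.4
tool_pos: [0.4162, -0.202, 0.0309]
tool_rot: [180.0, -0.0, 174.0]
force: [-0.2, -0.0, 0.4]
grip_width: 0.0435
grasp_force: 0.4
```

>>> jog_arm(motion=[{"x": 0,"y": 0,"z": 0,"ax": 0,"ay": 0,"az": 0},{"x": 0,"y": 0,"z": 0,"ax": 0,"ay": 0,"az": 0},{"x": 0,"y": 0,"z": 0,"ax": 0,"ay": 0,"az": 0},{"x": 0,"y": 0,"z": 0,"ax": 0,"ay": 0,"az": 0},{"x": 0,"y": 0,"z": 0,"ax": 0,"ay": 0,"az": 0}])

```text
time_s: 15.9
tool_pos: [0.4163, -0.2021, 0.0309]
tool_rot: [180.0, 0.0, 174.0]
force: [0.1, -0.3, 1.0]
grip_width: 0.0433
grasp_force: 0.4
```

>>> jog_arm(motion=[{"x": -0.14,"y": 0,"z": -0.2,"ax": 0,"ay": 0,"az": 0},{"x": -0.15,"y": 0,"z": -0.21,"ax": 0,"ay": 0,"az": 0},{"x": -0.17,"y": 0,"z": -0.21,"ax": 0,"ay": 0,"az": 0},{"x": -0.18,"y": 0,"z": -0.2,"ax": 0,"ay": 0,"az": 0},{"x": -0.2,"y": 0,"z": -0.2,"ax": 0,"ay": 0,"az": 0}])

```text
time_s: 16.4
tool_pos: [0.4251, -0.2031, 0.0414]
tool_rot: [-180.0, 0.0, 174.0]
force: [0.1, 0.6, 1.9]
grip_width: 0.0435
grasp_force: 1.0
```

>>> jog_arm(motion=[{"x": -0.22,"y": 0,"z": -0.2,"ax": 0,"ay": 0,"az": 0},{"x": -0.23,"y": 0,"z": -0.19,"ax": 0,"ay": 0,"az": 0},{"x": -0.24,"y": 0,"z": -0.18,"ax": 0,"ay": 0,"az": 0},{"x": -0.25,"y": 0,"z": -0.16,"ax": 0,"ay": 0,"az": 0},{"x": -0.26,"y": 0,"z": -0.15,"ax": 0,"ay": 0,"az": 0}])

```text
time_s: 16.9
tool_pos: [0.4371, -0.2044, 0.0502]
tool_rot: [-180.0, 0.0, 174.0]
force: [-0.2, 0.3, 3.5]
grip_width: 0.0437
grasp_force: 1.6
```

>>> jog_arm(motion=[{"x": -0.27,"y": 0,"z": -0.14,"ax": 0,"ay": 0,"az": 0},{"x": -0.28,"y": 0,"z": -0.13,"ax": 0,"ay": 0,"az": 0},{"x": -0.28,"y": 0,"z": -0.11,"ax": 0,"ay": 0,"az": 0},{"x": -0.29,"y": 0,"z": -0.1,"ax": 0,"ay": 0,"az": 0},{"x": -0.3,"y": 0,"z": -0.08,"ax": 0,"ay": 0,"az": 0}])

```text
time_s: 17.4
tool_pos: [0.4516, -0.2059, 0.0559]
tool_rot: [-180.0, 0.1, 174.0]
force: [1.3, -0.2, 5.0]
grip_width: 0.0436
grasp_force: 2.2
```

>>> jog_arm(motion=[{"x": -0.3,"y": 0,"z": -0.08,"ax": 0,"ay": 0,"az": 0},{"x": -0.3,"y": 0,"z": -0.04,"ax": 0,"ay": 0,"az": 0},{"x": -0.3,"y": 0,"z": -0.02,"ax": 0,"ay": 0,"az": 0},{"x": -0.3,"y": 0,"z": 0,"ax": 0,"ay": 0,"az": 0},{"x": -0.3,"y": 0,"z": 0,"ax": 0,"ay": 0,"az": 0}])

```text
time_s: 17.9
tool_pos: [0.4678, -0.2076, 0.0578]
tool_rot: [-180.0, 0.2, 174.0]
force: [3.5, -0.3, 4.9]
grip_width: 0.0438
grasp_force: 2.7
```

>>> jog_arm(motion=[{"x": -0.3,"y": 0,"z": 0.05,"ax": 0,"ay": 0,"az": 0},{"x": -0.25,"y": 0,"z": 0.05,"ax": 0,"ay": 0,"az": 0},{"x": -0.25,"y": 0,"z": 0,"ax": 0,"ay": 0,"az": 0},{"x": -0.25,"y": 0,"z": 0,"ax": 0,"ay": 0,"az": 0},{"x": -0.2,"y": 0,"z": 0,"ax": 0,"ay": 0,"az": 0}])

```text
time_s: 18.4
tool_pos: [0.4795, -0.2087, 0.0561]
tool_rot: [-180.0, 0.1, 174.0]
force: [2.2, -0.6, 1.1]
grip_width: 0.0432
grasp_force: 1.1
```

>>> jog_arm(motion=[{"x": -0.15,"y": 0,"z": 0,"ax": 0,"ay": 0,"az": 0},{"x": -0.15,"y": 0,"z": 0,"ax": 0,"ay": 0,"az": 0},{"x": -0.15,"y": 0,"z": 0,"ax": 0,"ay": 0,"az": 0},{"x": -0.2,"y": 0,"z": 0,"ax": 0,"ay": 0,"az": 0},{"x": -0.1,"y": 0,"z": 0,"ax": 0,"ay": 0,"az": 0}])

```text
time_s: 18.9
tool_pos: [0.4836, -0.2089, 0.0549]
tool_rot: [179.9, -0.2, 174.0]
force: [-0.1, 0.0, -0.2]
grip_width: 0.0436
grasp_force: 0.0
```

>>> jog_arm(motion=[{"x": 0,"y": 0,"z": -1.5,"ax": 0,"ay": 0,"az": 0},{"x": 0,"y": 0,"z": -2.5,"ax": 0,"ay": 0,"az": 0},{"x": 0,"y": 0,"z": -2.5,"ax": 0,"ay": 0,"az": 0},{"x": 0,"y": 0,"z": -1.5,"ax": 0,"ay": 0,"az": 0},{"x": 0,"y": 0,"z": 0,"ax": 0,"ay": 0,"az": 0}])

```text
time_s: 19.4
tool_pos: [0.4867, -0.2099, 0.1383]
tool_rot: [180.0, 0.2, 174.0]
force: [1.1, -0.6, 0.9]
grip_width: 0.0435
grasp_force: 0.0
```

>>> jog_arm(motion=[{"x": -0.7,"y": 3,"z": 0,"ax": 0,"ay": 0,"az": 0},{"x": -0.8,"y": 3.5,"z": 0,"ax": 0,"ay": 0,"az": 0},{"x": -0.8,"y": 3.5,"z": 0,"ax": 0,"ay": 0,"az": 0},{"x": -0.8,"y": 3.5,"z": 0,"ax": 0,"ay": 0,"az": 0},{"x": -0.8,"y": 3.5,"z": 0,"ax": 0,"ay": 0,"az": 0}])

```text
time_s: 19.9
tool_pos: [0.5413, -0.0429, 0.1347]
tool_rot: [-180.0, -0.1, 174.0]
force: [0.6, -0.9, -0.2]
grip_width: 0.0433
grasp_force: 0.0
```

>>> jog_arm(motion=[{"x": -0.8,"y": 3.5,"z": 0,"ax": 0,"ay": 0,"az": 0},{"x": -0.8,"y": 3.5,"z": 0,"ax": 0,"ay": 0,"az": 0},{"x": -0.4,"y": 2,"z": 0,"ax": 0,"ay": 0,"az": 0},{"x": 0,"y": 0,"z": 0,"ax": 0,"ay": 0,"az": 0},{"x": 0,"y": 0,"z": 0,"ax": 0,"ay": 0,"az": 0}])

```text
time_s: 20.4
tool_pos: [0.5706, 0.0418, 0.1351]
tool_rot: [-179.9, -0.1, 174.0]
force: [0.4, -0.5, 0.2]
grip_width: 0.0432
grasp_force: 0.0
```

```bash
python3 - <<'E'
from h import *
o=env.get_obs();print(o['tool_pos'],o['tool_rot'])
a,p=snap('scene','s6');b,_=snap('top','t6')
c=np.zeros((600,800,3),np.uint8)
c[:300,:540]=cv2.resize(a[130:240,130:328],(540,300),interpolation=2)
c[300:,:780]=cv2.resize(b[190:300,180:466],(780,300),interpolation=2)
cv2.imwrite('pics/c6.png',c[:,:,::-1])
E
```

```text
[0.57063377 0.04177401 0.13512199] [-1.79902911e+02 -8.58284526e-02  1.73977344e+02]
```

View pics/c6.png

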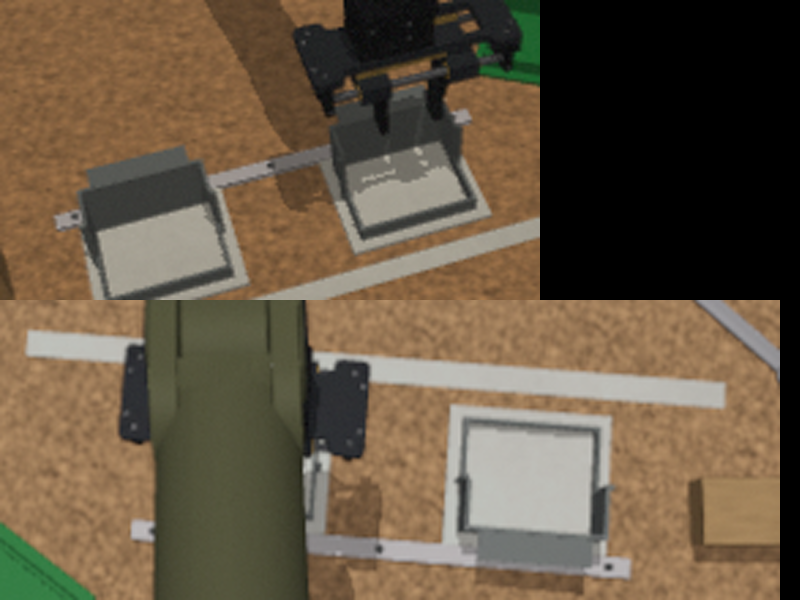

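Both crates stand flat at the batten, with the fingers over the left crate's floor at scene crop (405,120). Going down inside it.

>>> jog_arm(motion=[{"x": 0,"y": 0,"z": 2.5,"ax": 0,"ay": 0,"az": 0},{"x": 0,"y": 0,"z": 3,"ax": 0,"ay": 0,"az": 0},{"x": 0,"y": 0,"z": 3,"ax": 0,"ay": 0,"az": 0},{"x": 0,"y": 0,"z": 2,"ax": 0,"ay": 0,"az": 0},{"x": 0,"y": 0,"z": 0,"ax": 0,"ay": 0,"az": 0}])

```text
time_s: 21.0
tool_pos: [0.5685, 0.0407, 0.0282]
tool_rot: [-179.9, -0.3, 173.8]
force: [-0.6, -0.4, 0.5]
grip_width: 0.0434
grasp_force: 0.0
```

>>> jog_arm(motion=[{"x": 0,"y": 0,"z": 0.6,"ax": 0,"ay": 0,"az": 0},{"x": 0,"y": 0,"z": 0.6,"ax": 0,"ay": 0,"az": 0},{"x": 0,"y": 0,"z": 0.3,"ax": 0,"ay": 0,"az": 0},{"x": 0,"y": 0,"z": 0,"ax": 0,"ay": 0,"az": 0},{"x": 0,"y": 0,"z": 0,"ax": 0,"ay": 0,"az": 0}])

```text
time_s: 21.5
tool_pos: [0.5717, 0.0431, 0.0163]
tool_rot: [180.0, 0.0, 174.0]
force: [-0.2, 0.1, -0.1]
grip_width: 0.0435
grasp_force: 0.0
```

>>> jog_arm(motion=[{"x": -0.3,"y": 0,"z": 0.2,"ax": 0,"ay": 0,"az": 0},{"x": -0.3,"y": 0,"z": 0.1,"ax": 0,"ay": 0,"az": 0},{"x": -0.3,"y": 0,"z": 0,"ax": 0,"ay": 0,"az": 0},{"x": -0.3,"y": 0,"z": 0,"ax": 0,"ay": 0,"az": 0},{"x": -0.3,"y": 0,"z": 0,"ax": 0,"ay": 0,"az": 0}])

```text
time_s: 22.0
tool_pos: [0.5857, 0.0415, 0.0127]
tool_rot: [180.0, -0.1, 174.0]
force: [-5.8, 0.2, 4.0]
grip_width: 0.0436
grasp_force: 2.6
```

>>> jog_arm(motion=[{"x": -0.3,"y": 0,"z": 0,"ax": 0,"ay": 0,"az": 0},{"x": -0.3,"y": 0,"z": 0,"ax": 0,"ay": 0,"az": 0},{"x": -0.4,"y": 0,"z": 0,"ax": 0,"ay": 0,"az": 0},{"x": -0.4,"y": 0,"z": 0,"ax": 0,"ay": 0,"az": 0},{"x": -0.4,"y": 0,"z": 0,"ax": 0,"ay": 0,"az": 0}])

```text
time_s: 22.5
tool_pos: [0.6032, 0.0398, 0.0125]
tool_rot: [180.0, -0.1, 174.0]
force: [-3.3, -0.0, 1.4]
grip_width: 0.0432
grasp_force: 2.0
```

>>> jog_arm(motion=[{"x": -0.5,"y": 0,"z": 0,"ax": 0,"ay": 0,"az": 0},{"x": -0.5,"y": 0,"z": 0,"ax": 0,"ay": 0,"az": 0},{"x": -0.5,"y": 0,"z": 0,"ax": 0,"ay": 0,"az": 0},{"x": -0.5,"y": 0,"z": 0,"ax": 0,"ay": 0,"az": 0},{"x": -0.5,"y": 0,"z": 0,"ax": 0,"ay": 0,"az": 0}])

```text
time_s: 23.0
tool_pos: [0.6295, 0.0368, 0.0126]
tool_rot: [-180.0, 0.0, 174.0]
force: [-2.5, 0.7, -1.9]
grip_width: 0.0439
grasp_force: 1.2
```

>>> jog_arm(motion=[{"x": -0.5,"y": 0,"z": 0,"ax": 0,"ay": 0,"az": 0},{"x": -0.5,"y": 0,"z": 0,"ax": 0,"ay": 0,"az": 0},{"x": -0.5,"y": 0,"z": 0,"ax": 0,"ay": 0,"az": 0},{"x": -0.5,"y": 0,"z": 0,"ax": 0,"ay": 0,"az": 0},{"x": -0.5,"y": 0,"z": 0,"ax": 0,"ay": 0,"az": 0}])

```text
time_s: 23.5
tool_pos: [0.6543, 0.0343, 0.0129]
tool_rot: [180.0, 0.0, 174.0]
force: [-2.0, 0.1, -2.1]
grip_width: 0.0436
grasp_force: 1.2
```

>>> jog_arm(motion=[{"x": -0.4,"y": 0,"z": 0,"ax": 0,"ay": 0,"az": 0},{"x": -0.4,"y": 0,"z": 0,"ax": 0,"ay": 0,"az": 0},{"x": -0.3,"y": 0,"z": 0,"ax": 0,"ay": 0,"az": 0},{"x": -0.2,"y": 0,"z": 0,"ax": 0,"ay": 0,"az": 0},{"x": 0,"y": 0,"z": 0,"ax": 0,"ay": 0,"az": 0}])

```text
time_s: 24.0
tool_pos: [0.6674, 0.0329, 0.013]
tool_rot: [180.0, 0.1, 174.0]
force: [-1.7, 0.2, -1.6]
grip_width: 0.0438
grasp_force: 0.7
```

```bash
python3 - <<'E'
from h import *
o=env.get_obs();print(o['tool_pos'],o['tool_rot'],o['force'])
a,p=snap('scene','s7');b,_=snap('top','t7')
c=np.zeros((600,800,3),np.uint8)
c[:,:800]=cv2.resize(a[150:285,170:350],(800,600),interpolation=2)
cv2.imwrite('pics/c7.png',c[:,:,::-1])
E
```

```text
[0.66737864 0.03293442 0.01301552] [1.79996359e+02 5.22143432e-02 1.73995017e+02] [-1.68324327  0.15212665 -1.61619288]
```

View pics/c7.png

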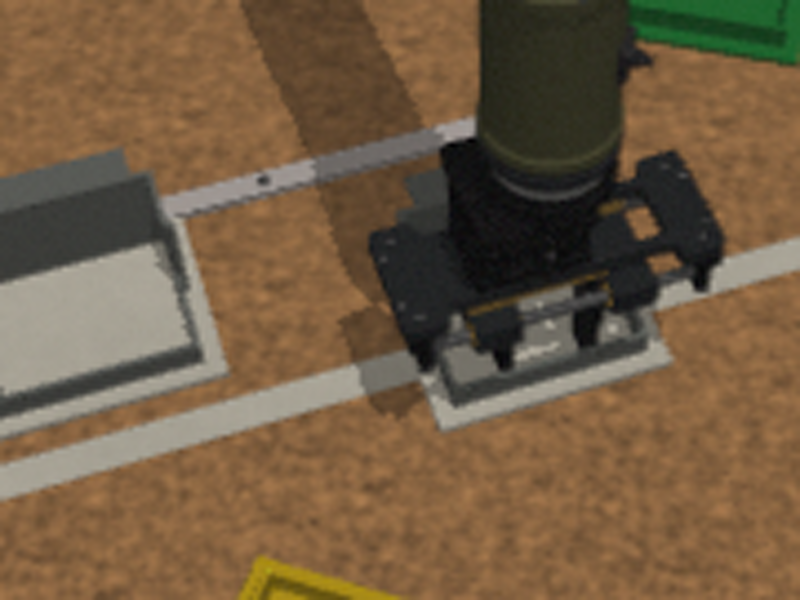

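The stamped crate, with front corners at crop (443,431) and (670,362), is nearly over the line. Measuring what remains.

```bash
cat > m.py <<'E'
from h import *
import sys
x=np.array([.99434,-.1063])
def white(f):
    im=cv2.imread(f);h=cv2.cvtColor(im,cv2.COLOR_BGR2HSV);return ((h[:,:,1]<60)&(h[:,:,2]>105)).astype(np.uint8)
# line in scene image
p=env.camera_params('scene')
def lineof(f,p,z,box):
    m=white(f); w=[]
    for v,u in np.argwhere(m):
        q=onz(p,u,v,z)[:2]
        if box(q): w.append(q)
    return np.array(w)
w=lineof('pics/scene0.png',p,0,lambda q:abs((q-[.629,-.0729])@x)<.02)
print('scene line offset vs top', ((w-[.629,-.0729])@x).mean().round(4), len(w))
E
python3 - <<'E'
from m import *
f=lambda u,v:((u+.5)/800*180+170-.5,(v+.5)/600*135+150-.5)
A=onz(p,*f(670,362),.005)[:2];B=onz(p,*f(443,431),.005)[:2]
y=A-B;L=np.linalg.norm(y);y/=L;xx=np.array([y[1],-y[0]])
C=(A+B)/2-.065*xx
print(L,np.degrees(np.arctan2(xx[1],xx[0])),C,'line x',(C-[.629,-.0729])@x)
# same method for start picture, L crate
im=cv2.imread('pics/s7.png'); m=white('pics/s7.png')
tp=env.camera_params('top'); m=white('pics/t7.png')
# front edge seen from top: along columns u
for s in np.arange(-.07,.071,.01):
    col=[]
    for t in np.arange(.02,.10,.0005):
        q=np.array([.629,-.0729])+ (t)*x + (s+.105)*np.array([.1063,.99434])
        u,v=proj(tp,[*q,.005]); 
        if m[int(round(v)),int(round(u))]: col.append(t)
    print(round(s,2), (min(col),max(col)) if col else None, end=' ')
E
```

```text
scene line offset vs top 0.0019 1783
0.14667727799048677 -5.678081369203222 [0.63210777 0.03478527] line x -0.008356763243521715
-0.07 None -0.06 None -0.05 None -0.04 None -0.03 None -0.02 None -0.01 None 0.0 None 0.01 None 0.02 None 0.03 None 0.04 None 0.05 None 0.06 None 0.07 None
```

>>> jog_arm(motion=[{"x": -0.3,"y": 0,"z": 0,"ax": 0,"ay": 0,"az": 0},{"x": -0.3,"y": 0,"z": 0,"ax": 0,"ay": 0,"az": 0},{"x": -0.3,"y": 0,"z": 0,"ax": 0,"ay": 0,"az": 0},{"x": -0.1,"y": 0,"z": 0,"ax": 0,"ay": 0,"az": 0},{"x": 0,"y": 0,"z": 0,"ax": 0,"ay": 0,"az": 0}])

```text
time_s: 24.6
tool_pos: [0.6771, 0.032, 0.0131]
tool_rot: [180.0, 0.0, 174.0]
force: [-4.3, 1.2, 2.6]
grip_width: 0.0432
grasp_force: 1.9
```

>>> jog_arm(motion=[{"x": 0.3,"y": 0,"z": 0,"ax": 0,"ay": 0,"az": 0},{"x": 0.5,"y": 0,"z": 0,"ax": 0,"ay": 0,"az": 0},{"x": 0.5,"y": 0,"z": 0,"ax": 0,"ay": 0,"az": 0},{"x": 0.2,"y": 0,"z": -1,"ax": 0,"ay": 0,"az": 0},{"x": 0,"y": 0,"z": -2,"ax": 0,"ay": 0,"az": 0}])

```text
time_s: 25.1
tool_pos: [0.6602, 0.0336, 0.0421]
tool_rot: [-180.0, -0.2, 174.0]
force: [-0.9, 0.3, 0.3]
grip_width: 0.0436
grasp_force: 0.0
```

>>> jog_arm(motion=[{"x": 0,"y": 0,"z": -3,"ax": 0,"ay": 0,"az": 0},{"x": 0,"y": 0,"z": -3,"ax": 0,"ay": 0,"az": 0},{"x": 0,"y": 0,"z": -3,"ax": 0,"ay": 0,"az": 0},{"x": 0,"y": 0,"z": -2,"ax": 0,"ay": 0,"az": 0},{"x": 0,"y": 2,"z": 0,"ax": 0,"ay": 0,"az": 0}])

```text
time_s: 25.6
tool_pos: [0.6665, 0.049, 0.1585]
tool_rot: [-180.0, 0.5, 173.7]
force: [0.6, -0.9, 0.1]
grip_width: 0.0438
grasp_force: 0.0
```

>>> jog_arm(motion=[{"x": 1,"y": 4,"z": 0,"ax": 0,"ay": 0,"az": 0},{"x": 1.5,"y": 4,"z": 0,"ax": 0,"ay": 0,"az": 0},{"x": 1.5,"y": 4,"z": 0,"ax": 0,"ay": 0,"az": 0},{"x": 1.5,"y": 4,"z": 0,"ax": 0,"ay": 0,"az": 0},{"x": 1.5,"y": 4,"z": 0,"ax": 0,"ay": 0,"az": 0}])

```text
time_s: 26.1
tool_pos: [0.6149, 0.2612, 0.1541]
tool_rot: [179.9, 0.1, 174.0]
force: [1.3, 0.4, -0.3]
grip_width: 0.0434
grasp_force: 0.0
```

```bash
cat >> m.py <<'E'
def sweep(tag):
    tp=env.camera_params('top'); g=cv2.cvtColor(cv2.imread(f'pics/{tag}.png'),cv2.COLOR_BGR2HSV)
    mask=((g[:,:,1]<60)&(g[:,:,2]>105)).astype(np.float32)
    o=np.array([.629,-.0729]); yv=np.array([.1063,.99434]); ts=np.arange(.03,.11,.0005); out=[]
    for s in np.arange(.04,.19,.01):
        P=np.array([proj(tp,[*(o+t*x+s*yv),.005]) for t in ts],np.float32)
        val=cv2.remap(mask,P[:,0].reshape(1,-1),P[:,1].reshape(1,-1),cv2.INTER_LINEAR)[0]
        k=np.where(val>.5)[0]; out.append((round(s,2), round(ts[k.max()]*1000,1) if len(k) else None))
    print('front edge mm beyond line centre:',out)
    for t in (.045,.055): # side edges on front flange / sides
        ss=np.arange(0,.22,.0005); P=np.array([proj(tp,[*(o+t*x+s*yv),.005]) for s in ss],np.float32)
        val=cv2.remap(mask,P[:,0].reshape(1,-1),P[:,1].reshape(1,-1),cv2.INTER_LINEAR)[0]; k=np.where(val>.5)[0]; print('sides',ss[k[[0,-1]]] if len(k) else None)
E
python3 - <<'E'
from m import *
o=env.get_obs();print(o['tool_pos'],o['force'])
snap('scene','s8');snap('top','t8');sweep('t8')
E
```

```text
scene line offset vs top 0.0019 1783
[0.61494752 0.26120953 0.15406662] [ 1.33987932  0.4453775  -0.33844555]
front edge mm beyond line centre: [(np.float64(0.04), np.float64(65.0)), (np.float64(0.05), np.float64(64.5)), (np.float64(0.06), np.float64(63.5)), (np.float64(0.07), np.float64(63.0)), (np.float64(0.08), np.float64(64.5)), (np.float64(0.09), np.float64(64.0)), (np.float64(0.1), np.float64(63.0)), (np.float64(0.11), np.float64(63.5)), (np.float64(0.12), np.float64(64.5)), (np.float64(0.13), np.float64(63.5)), (np.float64(0.14), np.float64(63.0)), (np.float64(0.15), np.float64(65.0)), (np.float64(0.16), np.float64(64.0)), (np.float64(0.17), np.float64(63.5)), (np.float64(0.18), np.float64(63.0))]
sides [0.034 0.184]
sides [0.0345 0.185 ]
```

```bash
python3 - <<'E'
from m import *
snap('top','t9');sweep('t9')
a=cv2.imread('pics/top0.png').astype(int);b=cv2.imread('pics/t9.png').astype(int)
for n,(u0,u1,v0,v1) in dict(Rcrate=(338,412,222,295),tin=(100,140,185,225),carton=(432,485,250,285),wrench=(415,480,168,225)).items():
    d=abs(a-b)[v0:v1,u0:u1].max(2); print(n,d.mean().round(2),(d>40).sum())
o=env.get_obs();print(o['time_s'],o['tool_pos'],abs(o['joint_velocities']).max(),o['force'])
E
```

```text
scene line offset vs top 0.0019 1783
front edge mm beyond line centre: [(np.float64(0.04), np.float64(65.0)), (np.float64(0.05), np.float64(64.5)), (np.float64(0.06), np.float64(63.5)), (np.float64(0.07), np.float64(63.0)), (np.float64(0.08), np.float64(64.5)), (np.float64(0.09), np.float64(64.0)), (np.float64(0.1), np.float64(63.0)), (np.float64(0.11), np.float64(63.5)), (np.float64(0.12), np.float64(64.5)), (np.float64(0.13), np.float64(63.5)), (np.float64(0.14), np.float64(63.0)), (np.float64(0.15), np.float64(65.0)), (np.float64(0.16), np.float64(64.0)), (np.float64(0.17), np.float64(63.5)), (np.float64(0.18), np.float64(63.0))]
sides [0.034 0.184]
sides [0.0345 0.185 ]
Rcrate 13.08 70
tin 66.79 1207
carton 11.58 0
wrench 11.96 0
26.25 [0.61348839 0.26511164 0.1534127 ] 3.8420925066251153 [-0.32179019 -1.25275569  0.17321063]
```

>>> jog_arm(motion=[{"x": 1.5,"y": 0,"z": -2,"ax": 0,"ay": 0,"az": 0},{"x": 2.5,"y": 0,"z": -2,"ax": 0,"ay": 0,"az": 0},{"x": 2.5,"y": 0,"z": -1,"ax": 0,"ay": 0,"az": 0},{"x": 1.5,"y": 0,"z": 0,"ax": 0,"ay": 0,"az": 0},{"x": 0,"y": 0,"z": 0,"ax": 0,"ay": 0,"az": 0}])

```text
time_s: 26.75
tool_pos: [0.5349, 0.2677, 0.2043]
tool_rot: [179.9, 0.0, 174.0]
force: [-0.4, 0.0, -0.2]
grip_width: 0.0438
grasp_force: 0.0
```

>>> jog_arm(motion=[{"x": 0,"y": 0,"z": 0,"ax": 0,"ay": 0,"az": 0},{"x": 0,"y": 0,"z": 0,"ax": 0,"ay": 0,"az": 0},{"x": 0,"y": 0,"z": 0,"ax": 0,"ay": 0,"az": 0},{"x": 0,"y": 0,"z": 0,"ax": 0,"ay": 0,"az": 0},{"x": 0,"y": 0,"z": 0,"ax": 0,"ay": 0,"az": 0}])

```text
time_s: 27.25
tool_pos: [0.536, 0.2677, 0.2025]
tool_rot: [-180.0, -0.0, 174.0]
force: [-0.2, 0.2, 0.3]
grip_width: 0.0433
grasp_force: 0.0
```

```bash
python3 - <<'E'
from m import *
snap('top','t10');snap('scene','s10')
for s,f,(u0,u1,v0,v1) in (('top','top0 t10',(100,140,185,225)),('scene','scene0 s10',(393,428,150,192))):
    x0,x1=f.split(); a=cv2.imread(f'pics/{x0}.png').astype(int);b=cv2.imread(f'pics/{x1}.png').astype(int)
    d=abs(a-b)[v0:v1,u0:u1].max(2); print(s,d.mean().round(2),(d>40).sum())
E
```

```text
scene line offset vs top 0.0019 1783
top 62.52 1072
scene 4.76 0
```

The scene view shows the tin unchanged; in the top view the arm simply covers it. Handing in.

```bash
python3 -c "
from cell import env
print(env.sign_off())"
```

```text
the job is handed in; nothing more can be done
None
```

I tipped and lowered both crates, left one first, then pushed the left (stamped) crate to within about 1 mm of centre over the dispatch line; the right one stayed at the batten, the tin, wrench and carton showed no change on camera, and I handed the job in after about 27 s.

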